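# Release the folding lid stay and shut the sample case

## Task

The grey sample case stands open, its lid propped by the folding steel stay on the outside of its right wall. Take the stay by the white bar knob at its knee, lift the knee up past centre to unlock it, then guide it over to the front to let the lid down under control until it is fully shut, and let go. The stay's thin foot plate bends easily: follow the way the stay wants to swing and do not force it. Do not let the lid drop or slam, and leave the things standing round the case alone.

Things in the scene. Friction and masses are not known exactly. Their poses are not given: they have to be found in the camera images.
- knob (a point): Middle of the bar knob at the stay's knee: a level white rubber sleeve 12 mm thick and 56 mm long along the case's y axis, turning freely on its pin (so its own turn means nothing). A 17 mm end flange is 22 mm farther out (-y), the links 38 mm inward (+y). It swings round the foot pin on a radius of 70 mm in the case's x-z plane: locked about 113 mm above the worktop, lid shut about 82.
- lid_front (a point): Middle of the lid's front edge (lid 200 x 260 x 6 mm, 0.28 to 0.56 kg, hinged along the case's back rim, 200 mm from this point); a black pull tab sticks out 27 mm beyond it.
- case: Fixed open-topped grey case, 200 (x) x 260 (y) x 100 mm high; origin at the centre of its underside, z up, -x its front, which looks more or less at the robot. The lid hinge runs along y at x = +100, z = 100 mm. The stay is outside its right wall (y = -130 mm). The foot pin should be at x = -60, y = -136, z = 80 mm, but its plate is screwed on up to 7 mm off in x and 5 mm off in z.
- lid (a joint): Lid angle in rad: 0 shut on the rim, grows as it opens; 0.9 to 1.1 propped open by the locked stay. Its weight closes it; nothing but the stay and the hand holds it up.
- stay (a joint): Turn of the lower link about the foot pin (rad): about 2.63 locked, leaning back on its stop pin; links in line (centre) near 2.29; falls as the knob goes up, over the top and down to the front; -0.4 to 0.3 with the lid shut, depending on where the foot is. Moving the knob along its way takes 2 to 5 N up to the top; then the lid's weight pushes it on with up to 5 N, until the lid meets the rim.
- amber_bottle: Bystander, left of the case: brown bottle with black cap, 58 mm wide, 126 mm high; origin under its centre.
- dropper_bottle: Bystander, right of the case: small white bottle with a pointed red cap, 31 mm wide, 94 mm high; origin under its centre.
- petri_dish: Bystander, left of the case: flat glass dish 81 mm wide, 15 mm high; origin under its centre.
- beaker: Bystander, right of the case: glass beaker 50 mm wide, 61 mm high; origin under its centre.
- foot_bend_x (a joint): How far the stay's thin foot plate, which carries the foot pin, is bent along the case's x axis (m): 0 unloaded; springy, 8 N bend it by 1 mm; it is spoilt beyond 1.5 mm either way.
- foot_bend_z (a joint): The same along z, up positive (m): 8 N bend it by 1 mm; spoilt beyond 1.5 mm either way.

How it is judged:
On the way:
1. the knee of the stay is lifted past centre while the lid is still up (value of joint stay below 2.2 rad and value of joint lid above 0.7 rad).
At the end, for the whole second after the job is handed in: The lid is fully shut (within 0.025 rad, 5 mm at its front edge), at rest and let go of (value of joint lid below 0.025 rad and velocity of joint lid between -0.05 and 0.05 rad/s); the robot touches nothing.
It fails at once if the stay is forced: its foot plate is bent by more than 1.5 mm, which takes about 12 N (value of joint any of foot_bend_x, foot_bend_z above 0.0015 m or value of joint any of foot_bend_x, foot_bend_z below -0.0015 m).
It fails at once if the lid falls or slams (closes faster than 2 rad/s) (velocity of joint lid below -2 rad/s).
It fails at once if a thing standing round the case is moved by more than 20 mm (distance of any of amber_bottle, dropper_bottle, petri_dish, beaker from where it was at the start of the episode above 0.02 m).
It also fails if it takes over 58 s, if anything falls off the work surface, if the arm or the gripper's body presses on something with over 40 N, if the wrist force passes 120 N, or if a joint passes its speed limit or range.

## Robot

A 7-joint arm with a two-finger parallel gripper is mounted at the origin on a cart in front of the work surface, level with it; the furniture and walls round the work are solid. World frame = base frame: x ahead of the robot, y to its left, z up, the work surface at z = 0. Lengths are in m, angles in rad, forces in N, time in s.
With the tool pointing down it reaches from about 0.4 to 0.85 m from the base axis. Payload 10.4 kg.
Tool frame: the origin (TCP) lies at the centre of the arm's flange, where the gripper is bolted on; the fingertips stand 173 mm ahead of it and the grasp point (between the pads) lies 155 mm ahead of it (manip.nose_length is the distance from the TCP to the fingertips, in m); z points along the fingers, x is the direction in which the jaws open and shut, and the axes are right-handed (so a half turn about z gives the same grasp; the last joint's range is limited). The gripper opens to 85 mm and grips with 20 to 120 N. Pads are 22 mm wide; open, the fingers measure 114 mm over their backs; the gripper's body (76 mm by 85 mm) begins 54 mm behind the grasp point. The pads swing forward as they close: fully open they stand 13 mm farther back than shut.
Start: joints at [-1.226, 0.332, -0.065, 1.46, 0.022, 1.35, -0.088], TCP at [0.225, 0.583, 0.405] pointing down, gripper open.
Joint ranges: [-2.6, 2.6], [-0.5, 2.12], [-1.47, 1.34], [0.16, 2.42], [-1.27, 4.41], [0.06, 2.06], [-2.6, 2.6]. Speed limits (rad/s): [2.22, 2.22, 2.79, 2.79, 3.14, 3.14, 3.14].

## Interface

Orientations are given as a unit quaternion [x, y, z, w].
In Python, from workcell import status, cams, order, manip gives the robot as it stands.
- The arm moves only by the tool servo_tool, never from a script. Its argument "motion" is a list that holds one entry, the list of rows, each a list of 6 numbers: the shift along the tool's x, y, z in units of 50 mm (1.0 is 50 mm), then the turn, a rotation vector about the tool's x, y, z in units of 5 degrees (1.0 is 5 degrees). In form: [[[x, y, z, ax, ay, az], ...]]. A call has 1 to 12 rows; each row shifts and turns the pose as measured when the row begins, along the tool's axes as they then stand; what a row does not reach is not made up. A row lasts 1/10 s, in which the tool goes at most 50 mm and 8.59 degrees, less where a joint would pass 70% of its speed; a pose out of reach is approached as far as the arm can. A call is refused whole if a number of a shift passes 1 or a number of a turn 1, either way. A call with a gripper value outside its range is refused whole. "jaw" is the closure in counts, from 0 (fully open) to 255 (shut), set as the call begins (left out, the last holds). The fingers move at their own pace and stop on an object; "force" is the grip in N (left out, the last holds). Time passes only in rows, so rows that do not move let the fingers close. It gives the time, the measured TCP pose, the force and the opening at its end, in the units of the state.
- status.get_obs(): the state, without advancing time (a new reading comes with each control period).
- cams.camera(name): name is "scene" or "top" or "wrist"; returns a dict with "color" (480x640x3 uint8, red, green, blue), "vertical_fov" (degrees; the focal length in pixels is half the picture's height over the tangent of half this angle, whatever the lens; pixels are square), "cx", "cy" (the principal point, pixels), "k1" (the pictures are not rectified: a ray, as slopes to the right and down, at radius r is drawn at 1 + k1 r^2 times it, then the intrinsics apply), "extrinsics" (4x4, takes a point from camera to world coordinates). Camera axes: x right, y down, z forward; pixel columns grow to the right and rows downward; lengths in m; the calibration is good to about 2 mm. A picture is of the moment at which its call begins. There is no depth.
- order.hand_in(): hands the job in, once; it reports no verdict.
The state is a dict: "clock": time; "joint_pos": joint angles; "joint_velocities": joint speeds; "tau": joint torques, N m; "position": TCP position; "ee_rot": TCP orientation; "ft_force": force on the tool from outside, world axes, zero at the start; "torque": the same for the moment, N m; "grip_width": opening from 0.0 (shut) to 1.0 (fully open).
Only numpy, scipy, OpenCV 4.12 (cv2) and the standard library are available. Lean on these libraries where they do the work, as an engineer would, in place of code of your own. Each camera call takes 0.05 s, during which the arm holds its last target.

## Working session

There is one attempt and no reset: what is moved stays moved. The work goes in short steps, Python scripts to look and compute and a tool call to move; the robot and the scene stay as the last step left them, time stands still between calls to the robot, and variables do not carry over. Pictures are saved under pics/ and viewed, and the job is handed in when it is done.

Besides the shell and the picture viewer there is one more tool, called after "Call:" as a command line: name --argument value ..., lists and objects as JSON in quotes. servo_tool: Moves the arm, as the interface text tells. Its arguments: {"type":"object","properties":{"motion":{"type":"array","items":{"type":"array","items":{"type":"array","items":{"type":"number"}}}},"jaw":{"type":"number"},"force":{"type":"number"}},"required":["motion"]}

```bash
ls; mkdir -p pics; python3 - <<'E'
from workcell import status,cams,order,manip
import cv2,numpy as np
o=status.get_obs()
for k,v in o.items(): print(k,np.round(v,3))
print(manip.nose_length)
for n in ["scene","top","wrist"]:
    c=cams.camera(n); cv2.imwrite(f"pics/{n}0.png",c["color"][:,:,::-1]); print(n,c["vertical_fov"],c["cx"],c["cy"],c["k1"]); print(np.round(c["extrinsics"],4).tolist())
E
```

```text
pics
clock 0.0
joint_pos [-1.226  0.333 -0.065  1.461  0.022  1.35  -0.088]
joint_velocities [ 0.001  0.001  0.     0.     0.    -0.001  0.   ]
tau [-2.0000e-03 -6.2543e+01  4.8000e-02 -3.9161e+01  1.6000e-02  1.0000e-02
 -0.0000e+00]
position [0.225 0.583 0.404]
ee_rot [ 0.824  0.566 -0.001  0.   ]
ft_force [-0.512 -0.157 -0.103]
torque [ 0.006 -0.024 -0.002]
grip_width 1.003
0.1734
scene 45.67494376394219 320.61881910747496 230.38602615902656 -0.09207654130326443
[[0.7943, -0.4729, 0.3814, 0.1108], [-0.6075, -0.6139, 0.5041, -0.6596], [-0.0042, -0.6321, -0.7749, 1.0149], [0.0, 0.0, 0.0, 1.0]]
top 49.48903201639246 320.84427564340547 241.28373209734775 -0.14271826716543412
[[0.0135, -0.9841, 0.1772, 0.3199], [-0.9996, -0.0178, -0.0225, -0.056], [0.0253, -0.1768, -0.9839, 1.4362], [0.0, 0.0, 0.0, 1.0]]
wrist 67.65162969221454 318.81907503105543 240.19468976600473 -0.027478912038879515
[[0.3598, 0.8866, 0.2907, 0.1508], [0.933, -0.3417, -0.1129, 0.6118], [-0.0008, 0.3119, -0.9501, 0.3739], [0.0, 0.0, 0.0, 1.0]]
```

View pics/scene0.png

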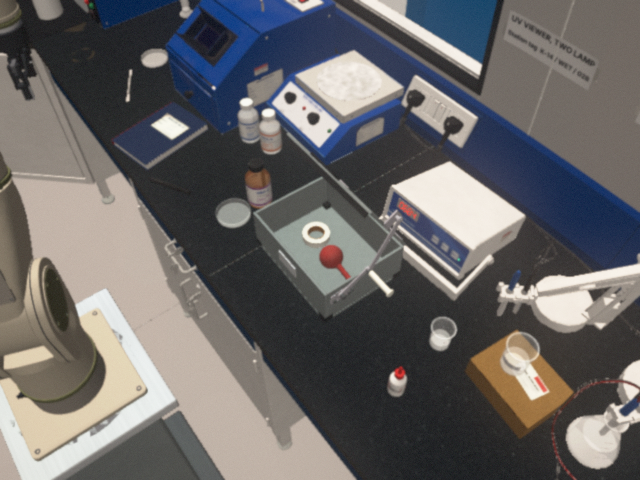

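View pics/top0.png

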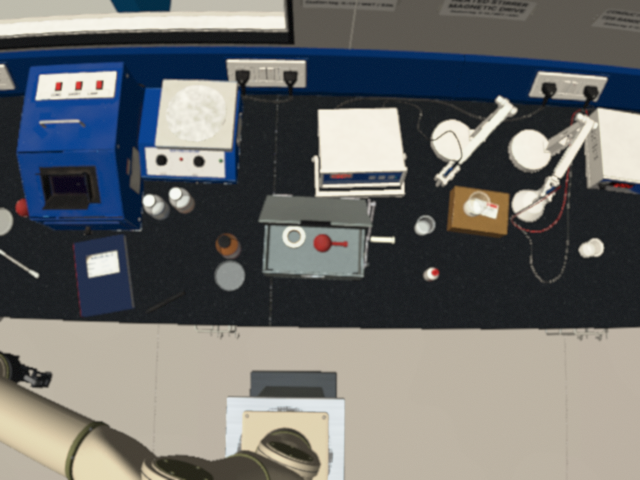

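The scene picture shows the case around (330,245), with the knob near (382,284). In the top picture the knob is near (382,240), the beaker at (425,225) and the dropper at (431,273). I'll zoom in to measure.

```bash
python3 - <<'E'
import cv2
a=cv2.imread("pics/scene0.png")[170:330,240:440]; cv2.imwrite("pics/s0z.png",cv2.resize(a,None,fx=4,fy=3.75,interpolation=cv2.INTER_CUBIC) if 0 else cv2.resize(a,(750,600),interpolation=cv2.INTER_CUBIC))
a=cv2.imread("pics/top0.png")[180:300,250:410]; cv2.imwrite("pics/t0z.png",cv2.resize(a,(800,600),interpolation=cv2.INTER_CUBIC))
E
```

```text
(no output)
```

View pics/s0z.png

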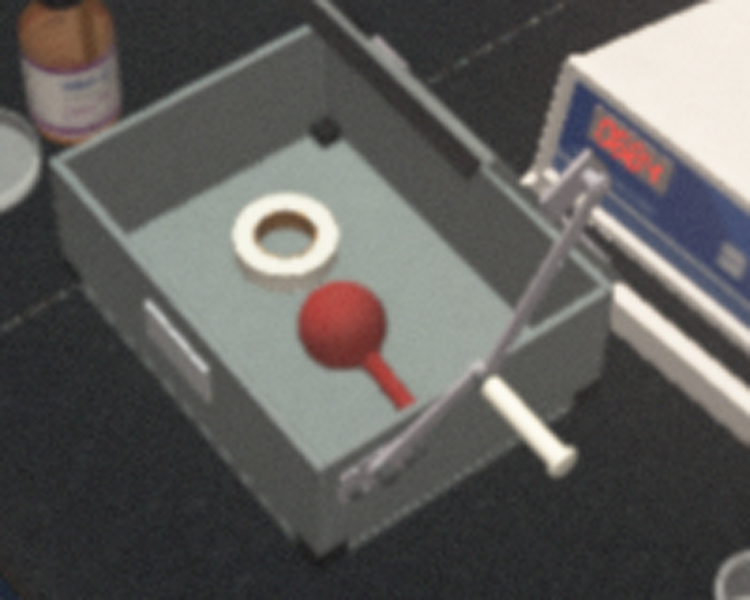

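View pics/t0z.png

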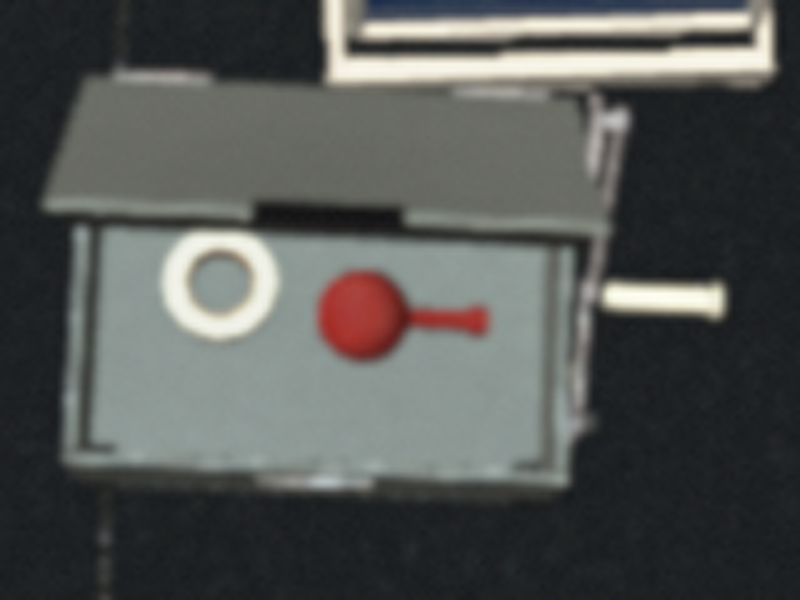

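```bash
cat > h.py <<'E'
import numpy as np,cv2
from scipy.optimize import least_squares
def K(c):
    f=240/np.tan(np.radians(c["vertical_fov"])/2)
    return np.array([[f,0,c["cx"]],[0,f,c["cy"]],[0,0,1.]]),np.array([c["k1"],0,0,0.])
def proj(c,P):
    E=np.linalg.inv(np.array(c["extrinsics"])); k,d=K(c)
    return cv2.projectPoints(np.atleast_2d(P).astype(float),cv2.Rodrigues(E[:3,:3])[0],E[:3,3],k,d)[0][:,0]
def tri(obs,x0=(.5,-.2,.1)):
    r=least_squares(lambda p:np.concatenate([(proj(c,p)[0]-uv) for c,uv in obs]),x0)
    return r.x,np.round(r.fun,2)
def onz(c,uv,z):
    r=least_squares(lambda p:proj(c,[p[0],p[1],z])[0]-uv,(.5,-.1)); return r.x
def case2w(q,P):
    P=np.atleast_2d(P);c,s=np.cos(q[2]),np.sin(q[2])
    return np.c_[q[0]+c*P[:,0]-s*P[:,1],q[1]+s*P[:,0]+c*P[:,1],P[:,2]]
E
python3 - <<'E'
from h import *
from workcell import cams
S=cams.camera("scene");T=cams.camera("top")
s=lambda u,v:np.array([240+u/3.75-.37,170+v/3.75-.37]); t=lambda u,v:np.array([250+u/5-.4,180+v/5-.4])
P=np.array([[-.1,.13,.1],[-.1,-.13,.1],[.1,-.13,.1],[.1,.13,.1]])
so=[s(55,157),s(318,468),s(610,285),s(310,25)]; to=[t(65,465),t(572,475)]
f=lambda q:np.concatenate([(proj(S,case2w(q,P))-so).ravel(),(proj(T,case2w(q,P[:2]))-to).ravel()])
r=least_squares(f,[.6,0,0]); print("case",r.x,np.round(r.fun,1)); q=r.x
inv=lambda w:case2w([0,0,-q[2]],np.array([[w[0]-q[0],w[1]-q[1],w[2]]]))[0]
for n,a,b in [("inner",s(488,385),t(604,296)),("outer",s(562,462),t(722,300)),("foot",s(352,484),t(578,428)),("lidpin",s(595,182),t(617,120))]:
    x,e=tri([(S,a),(T,b)]); print(n,np.round(x,4),e,"case",np.round(inv(x),4))
for n,uv,z in [("beaker",(425,225),.04),("dropper",(431,273),.09),("amber",(229,243),.126),("petri",(230,275),.01)]: print(n,onz(T,uv,z))
E
```

```text
case [ 0.57203252 -0.06703553 -0.00519566] [-3.2  1.7  0.9  1.1  1.2 -0.7  3.4 -3.7 -0.4  1.2 -1.1  1.4]
inner [ 0.5662 -0.2142  0.1142] [ 0.19 -0.05 -0.13  0.24] case [-0.005  -0.1472  0.1142]
outer [ 0.5635 -0.2746  0.1184] [ 0.48 -0.13 -0.33  0.61] case [-0.0075 -0.2076  0.1184]
foot [ 0.4942 -0.2011  0.075 ] [ 2.55 -0.7  -1.57  3.24] case [-0.0771 -0.1344  0.075 ]
lidpin [ 0.6321 -0.2077  0.2218] [ 0.39 -0.11 -0.27  0.47] case [ 0.0608 -0.1403  0.2218]
beaker [ 0.62240814 -0.37593248]
dropper [ 0.48279157 -0.37777606]
amber [0.54717201 0.14879872]
petri [0.47794338 0.16031582]
```

```bash
python3 - <<'E'
from h import *
from workcell import cams
S=cams.camera("scene");T=cams.camera("top")
s=lambda u,v:np.array([240+u/3.75-.37,170+v/3.75-.37]); t=lambda u,v:np.array([250+u/5-.4,180+v/5-.4])
P=np.array([[-.1,.13,.1],[-.1,-.13,.1],[.1,-.13,.1]])
so=[s(55,157),s(318,468),s(612,288)]; to=[t(65,465),t(572,475)]
f=lambda q:np.concatenate([(proj(S,case2w(q,P))-so).ravel(),(proj(T,case2w(q,P[:2]))-to).ravel()])
r=least_squares(f,[.6,0,0]); print("case",r.x,np.round(r.fun,1)); q=r.x
# overlay
for C,n,(x0,y0,w,h,k) in [(S,"s1",(240,170,200,160,3.75)),(T,"t1",(250,180,160,120,5))]:
    im=cv2.resize(C["color"][y0:y0+h,x0:x0+w,::-1],None,fx=k,fy=k,interpolation=cv2.INTER_CUBIC)
    for z in (0,.1):
        p=case2w(q,[[-.1,.13,z],[-.1,-.13,z],[.1,-.13,z],[.1,.13,z]])
        uv=(proj(C,p)-[x0,y0]+.4)*k
        cv2.polylines(im,[uv.astype(int)],True,(0,255,0) if z else (0,200,255),1)
    cv2.imwrite(f"pics/{n}.png",im)
E
```

```text
case [ 0.57457537 -0.06832255 -0.02443536] [-1.3  0.4  0.7  0.8  1.8 -0.5 -0.5 -0.8 -1.4  1.3]
```

View pics/s1.png

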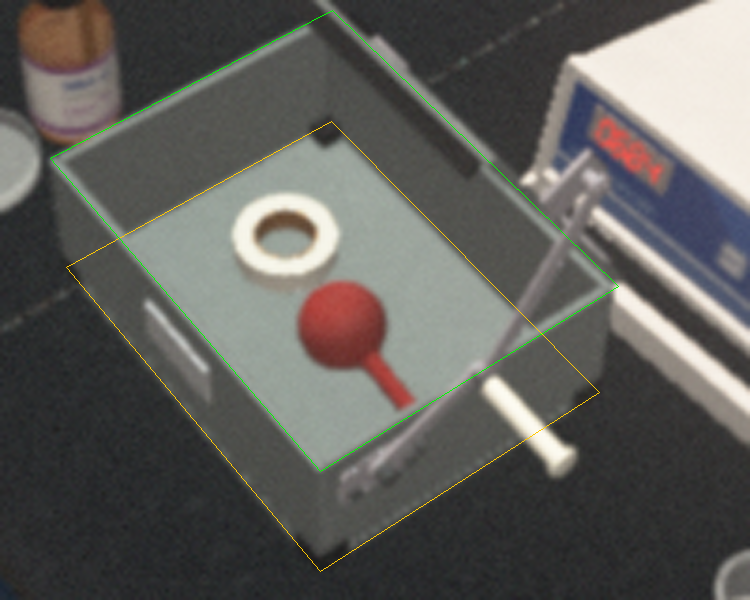

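View pics/t1.png

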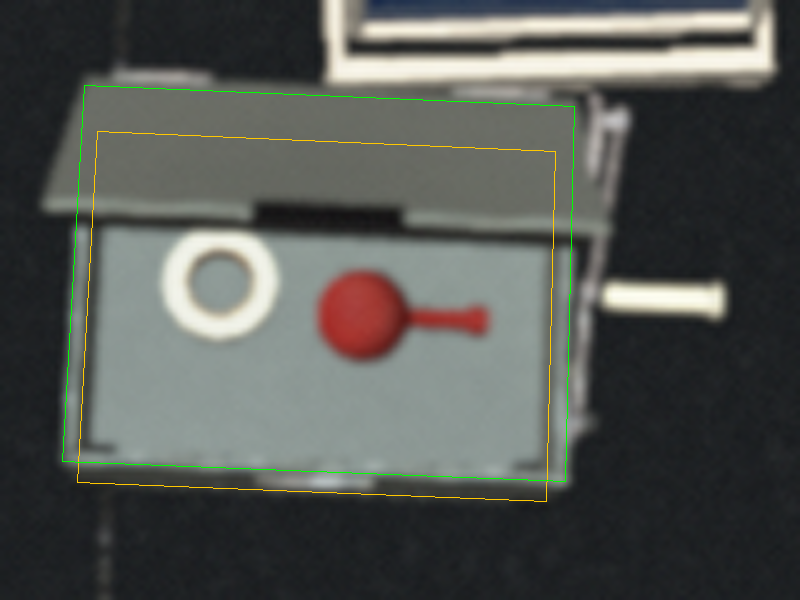

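```bash
cat >> h.py <<'E'
from scipy.spatial.transform import Rotation as R, Slerp
def target(yaw=-.035,tilt=30):
    t=np.radians(tilt); cx=np.array([np.cos(yaw),np.sin(yaw),0]); cy=np.array([-np.sin(yaw),np.cos(yaw),0])
    d=np.sin(t)*cy-np.cos(t)*np.array([0,0,1.]); return R.from_matrix(np.c_[cx,np.cross(d,cx),d])
def plan(o,pos,rot,step=.045,n=None,rstep=4.9):
    p0=np.array(o["position"]);r0=R.from_quat(o["ee_rot"])
    dp=np.array(pos)-p0; rv=(r0.inv()*rot).as_rotvec()
    N=n or int(np.ceil(max(np.linalg.norm(dp)/step,np.abs(np.degrees(rv)).max()/rstep,1)))
    out=[]
    for i in range(N):
        ri=r0*R.from_rotvec(rv*i/N)
        out.append(np.r_[ri.inv().apply(dp/N)/.05,np.degrees(rv/N)/5])
    print("N",N); print(str(np.round(out,2).tolist()).replace(" ",""))
E
python3 - <<'E'
from h import *
from workcell import status
o=status.get_obs()
plan(o,[.225,.583,.51],R.from_quat(o["ee_rot"]))
o=dict(o);o["position"]=[.225,.583,.51]
m=R.from_quat(o["ee_rot"]); t=target()
plan(o,[.42,.0,.51],Slerp([0,1],R.concatenate([m,t]))(.6))
E
```

```text
N 3
[[-0.0,0.0,-0.7,0.0,0.0,0.0],[-0.0,0.0,-0.7,0.0,0.0,0.0],[-0.0,0.0,-0.7,0.0,0.0,0.0]]
N 14
[[-0.68,0.56,0.0,0.22,0.16,0.59],[-0.65,0.59,-0.02,0.22,0.16,0.59],[-0.62,0.63,-0.04,0.22,0.16,0.59],[-0.58,0.66,-0.06,0.22,0.16,0.59],[-0.55,0.68,-0.08,0.22,0.16,0.59],[-0.51,0.71,-0.1,0.22,0.16,0.59],[-0.47,0.73,-0.12,0.22,0.16,0.59],[-0.43,0.75,-0.14,0.22,0.16,0.59],[-0.39,0.77,-0.17,0.22,0.16,0.59],[-0.34,0.79,-0.19,0.22,0.16,0.59],[-0.3,0.8,-0.21,0.22,0.16,0.59],[-0.26,0.81,-0.23,0.22,0.16,0.59],[-0.21,0.82,-0.24,0.22,0.16,0.59],[-0.16,0.82,-0.26,0.22,0.16,0.59]]
```

Call:
servo_tool --motion '[[[0,0,-0.7,0,0,0],[0,0,-0.7,0,0,0],[0,0,-0.7,0,0,0],[0,0,-0.5,0,0,0]]]' --jaw 0

```text
clock: 0.75
position: [0.2246, 0.5829, 0.5338]
ee_rot: [0.824, 0.566, -0.004, 0.003]
ft_force: [-0.4, -0.5, -0.3]
grip_width: 1.003
```

Call:
servo_tool --motion '[[[-0.68,0.56,0,0.22,0.16,0.59],[-0.65,0.59,-0.02,0.22,0.16,0.59],[-0.62,0.63,-0.04,0.22,0.16,0.59],[-0.58,0.66,-0.06,0.22,0.16,0.59],[-0.55,0.68,-0.08,0.22,0.16,0.59],[-0.51,0.71,-0.1,0.22,0.16,0.59],[-0.47,0.73,-0.12,0.22,0.16,0.59],[-0.43,0.75,-0.14,0.22,0.16,0.59],[-0.39,0.77,-0.17,0.22,0.16,0.59],[-0.34,0.79,-0.19,0.22,0.16,0.59]]]'

```text
clock: 1.75
position: [0.363, 0.1539, 0.5359]
ee_rot: [0.937, 0.329, 0.003, -0.122]
ft_force: [0.7, 0.5, -0.0]
grip_width: 1.004
```

```bash
python3 - <<'E'
from h import *
from workcell import status
o=status.get_obs(); print(o["position"],o["clock"],np.round(o["joint_pos"],2))
m=R.from_quat(o["ee_rot"]); t=target()
plan(o,[.44,-.1,.5],Slerp([0,1],R.concatenate([m,t]))(.5))
E
```

```text
[0.36300046 0.15389193 0.53586272] 1.75 [-0.82 -0.27  0.32  1.8  -0.16  1.55  0.17]
N 6
[[-0.33,0.82,-0.1,0.24,0.17,0.65],[-0.28,0.84,-0.12,0.24,0.17,0.65],[-0.23,0.85,-0.14,0.24,0.17,0.65],[-0.18,0.86,-0.16,0.24,0.17,0.65],[-0.13,0.86,-0.18,0.24,0.17,0.65],[-0.08,0.87,-0.2,0.24,0.17,0.65]]
```

Call:
servo_tool --motion '[[[-0.33,0.82,-0.1,0.24,0.17,0.65],[-0.28,0.84,-0.12,0.24,0.17,0.65],[-0.23,0.85,-0.14,0.24,0.17,0.65],[-0.18,0.86,-0.16,0.24,0.17,0.65],[-0.13,0.86,-0.18,0.24,0.17,0.65],[-0.08,0.87,-0.2,0.24,0.17,0.65]]]'

```text
clock: 2.35
position: [0.4376, -0.1131, 0.4998]
ee_rot: [0.968, 0.153, 0.008, -0.198]
ft_force: [1.5, -0.4, -0.9]
grip_width: 1.004
```

```bash
python3 - <<'E'
from h import *
from workcell import status
o=status.get_obs(); print(o["position"],o["clock"],np.round(o["joint_pos"],2))
t=target()
g=np.array([.563,-.25,.115]); plan(o,g-.275*t.as_matrix()[:,2],t)
E
```

```text
[ 0.43763208 -0.11305574  0.49975788] 2.35 [-0.6  -0.1   0.84  1.73 -0.3   1.62  0.56]
N 8
[[0.06,0.83,0.06,0.17,0.11,0.47],[0.09,0.83,0.05,0.17,0.11,0.47],[0.13,0.82,0.04,0.17,0.11,0.47],[0.16,0.82,0.03,0.17,0.11,0.47],[0.19,0.81,0.02,0.17,0.11,0.47],[0.23,0.8,0.01,0.17,0.11,0.47],[0.26,0.79,-0.0,0.17,0.11,0.47],[0.29,0.78,-0.01,0.17,0.11,0.47]]
```

Call:
servo_tool --motion '[[[0.06,0.83,0.06,0.17,0.11,0.47],[0.09,0.83,0.05,0.17,0.11,0.47],[0.13,0.82,0.04,0.17,0.11,0.47],[0.16,0.82,0.03,0.17,0.11,0.47]]]'

```text
clock: 2.75
position: [0.4989, -0.2573, 0.4269]
ee_rot: [0.971, 0.067, 0.011, -0.231]
ft_force: [0.8, 0.9, 1.2]
grip_width: 1.0
```

```bash
python3 - <<'E'
from h import *
from workcell import status
o=status.get_obs(); print(o["position"],o["clock"],np.round(o["joint_pos"],2),np.round(o["joint_velocities"],2))
t=target()
g=np.array([.563,-.25,.115]); plan(o,g-.275*t.as_matrix()[:,2],t)
E
```

```text
[ 0.49894822 -0.25733759  0.42691788] 2.75 [-0.26  0.41  1.02  1.56 -0.67  1.71  0.94] [ 1.17  1.19 -0.15 -0.59 -0.84  0.31  0.58]
N 4
[[0.19,0.78,0.03,0.16,0.09,0.48],[0.22,0.77,0.02,0.16,0.09,0.48],[0.26,0.76,0.02,0.16,0.09,0.48],[0.29,0.75,0.01,0.16,0.09,0.48]]
```

Call:
servo_tool --motion '[[[0.19,0.78,0.03,0.16,0.09,0.48],[0.22,0.77,0.02,0.16,0.09,0.48],[0.26,0.76,0.02,0.16,0.09,0.48],[0.29,0.75,0.01,0.16,0.09,0.48],[0,0,0,0,0,0]]]'

```text
clock: 3.25
position: [0.5604, -0.3961, 0.3418]
ee_rot: [0.965, -0.023, 0.001, -0.262]
ft_force: [0.2, -0.6, -0.2]
grip_width: 0.999
```

```bash
python3 - <<'E'
from h import *
from workcell import status,cams
o=status.get_obs(); print(o["position"],o["clock"],np.round(o["joint_pos"],2),np.round(o["joint_velocities"],2),o["ft_force"])
t=target()
g=np.array([.563,-.25,.115]); plan(o,g-.275*t.as_matrix()[:,2],t)
for n in ["scene","wrist"]: cv2.imwrite(f"pics/{n}2.png",cams.camera(n)["color"][:,:,::-1])
E
```

```text
[ 0.56041615 -0.39610114  0.34177385] 3.25 [ 0.13  0.8   0.91  1.25 -0.91  1.81  0.95] [-0.04 -0.05  0.01  0.    0.02  0.01  0.02] [ 0.15801947 -0.58516633 -0.17030491]
N 1
[[-0.05,-0.26,-0.11,-0.07,0.04,-0.16]]
```

View pics/wrist2.png

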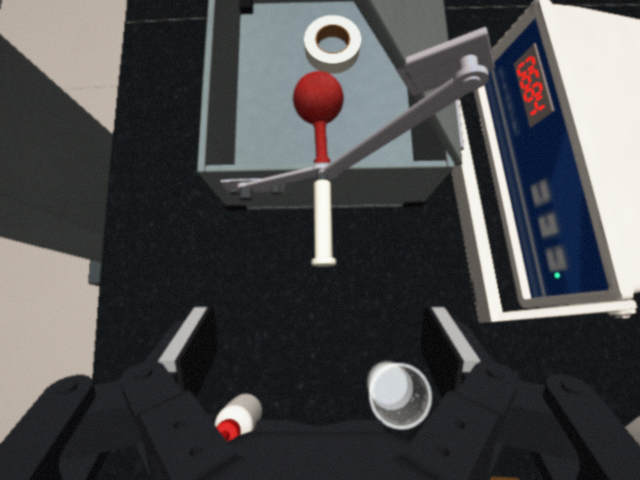

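View pics/scene2.png

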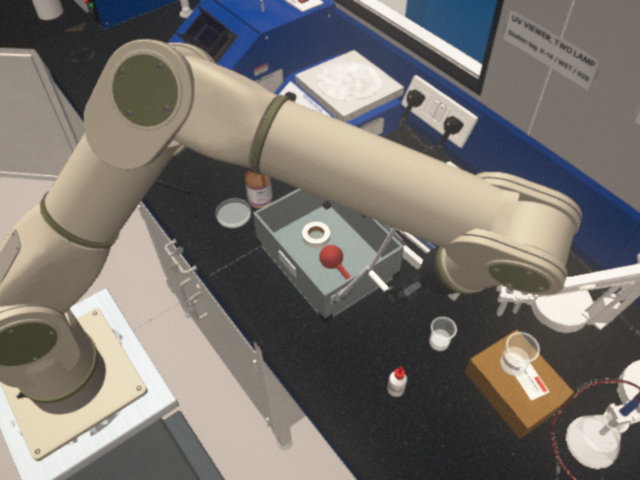

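The wrist picture shows the knob from (321,180) to (324,264), the foot bracket near (243,187) and the lid-side pin at (470,70).

```bash
python3 - <<'E'
import cv2
a=cv2.imread("pics/wrist2.png")[40:280,190:510]; cv2.imwrite("pics/w2z.png",cv2.resize(a,(800,600),interpolation=cv2.INTER_CUBIC))
a=cv2.imread("pics/scene2.png")[210:330,320:440]; cv2.imwrite("pics/s2z.png",cv2.resize(a,(600,600),interpolation=cv2.INTER_CUBIC))
E
```

```text
(no output)
```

View pics/w2z.png

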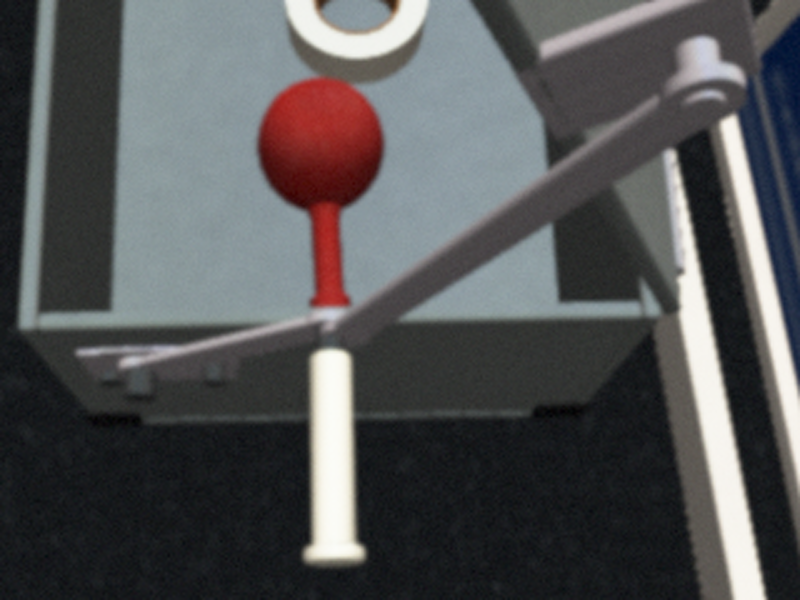

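View pics/s2z.png

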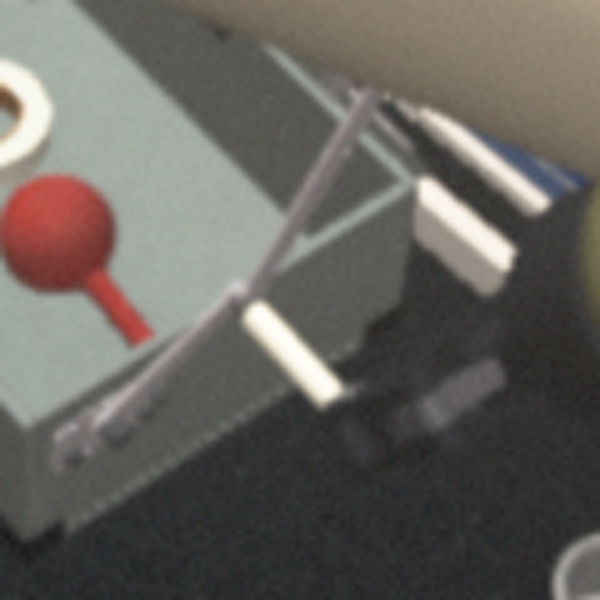

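```bash
cat > cal.py <<'E'
from h import *
from workcell import cams
S=cams.camera("scene");T=cams.camera("top");W=cams.camera("wrist")
s=lambda u,v:np.array([240+u/3.75-.37,170+v/3.75-.37]); t=lambda u,v:np.array([250+u/5-.4,180+v/5-.4]); w=lambda u,v:np.array([190+u/2.5-.3,40+v/2.5-.3])
# params: case x,y,yaw; knob x,z; yin,yout; foot x,z
FR,FL,BR=[-.1,-.13,.1],[-.1,.13,.1],[.1,-.13,.1]
def res(q,full=False):
    ki=[q[3],q[5],q[4]];ko=[q[3],q[6],q[4]];ft=[q[7],-.139,q[8]]
    L=[(S,s(55,157),FL,1),(S,s(318,468),FR,1),(S,s(612,287),BR,1),(T,t(65,464),FL,1),(T,t(570,477),FR,1),
       (W,w(20,328),FR,.5),
       (S,s(488,383),ki,1),(T,t(605,296),ki,1),(W,w(332,346),ki,.5),(S,s(562,460),ko,1),(T,t(723,300),ko,1),(W,w(334,557),ko,.5),
       (S,s(356,482),ft,.5),(W,w(135,368),ft,.3)]
    r=[wt*(proj(C,case2w(q,P))[0]-uv) for C,uv,P,wt in L]
    return np.array(r) if full else np.concatenate(r+[[(np.hypot(q[3]-q[7],q[4]-q[8])-.07)*500]])
r=least_squares(res,[.573,-.068,-.03,0,.113,-.147,-.205,-.06,.08],loss="soft_l1")
q=r.x; print(np.round(q,4)); print(np.round(res(q,True),1).tolist())
print("a",np.arctan2(q[4]-q[8],-(q[3]-q[7])), "knob w",case2w(q,[[q[3],(q[5]+q[6])/2,q[4]]]),"foot w",case2w(q,[[q[7],-.139,q[8]]]))
for C,a,b in [(S,s(488,383),s(562,460)),]: pass
for n,A,B,Wp in [("in",s(488,383),t(605,296),w(332,346)),("out",s(562,460),t(723,300),w(334,557))]:
    print(n,tri([(S,A),(T,B),(W,Wp)]),tri([(S,A),(W,Wp)]))
E
python3 cal.py
```

```text
[ 0.5754 -0.0662 -0.0224 -0.0023  0.1098 -0.1435 -0.204  -0.067   0.0814]
[[-1.6, -0.3], [0.6, -0.1], [1.4, -1.2], [-1.3, -0.8], [-1.7, 0.5], [-1.1, 1.4], [-0.1, -0.7], [-2.3, -0.9], [-1.1, 2.6], [0.5, -0.1], [-2.8, -0.7], [-0.7, 0.4], [3.4, -2.0], [-0.5, 1.5]]
a 2.72878365110544 knob w [[ 0.56921468 -0.23983109  0.10977518]] foot w [[ 0.50528727 -0.20366093  0.08142851]]
in (array([ 0.57086764, -0.20836355,  0.11385673]), array([ 0.04, -2.59, -2.6 , -1.54, -0.88,  1.5 ])) (array([ 0.57195099, -0.20373509,  0.10369908]), array([-1.41, -1.39,  0.18,  0.75]))
out (array([ 0.56910663, -0.27025712,  0.11154287]), array([ 0.84, -0.7 , -2.65, -1.08, -0.64,  0.72])) (array([ 0.56962608, -0.26892063,  0.10653397]), array([ 0.33,  0.13, -0.07, -0.12]))
```

```bash
python3 - <<'E'
from h import *
from workcell import status
o=status.get_obs()
t=target(-.028)
g=np.array([.5695,-.246,.111]); plan(o,g-.205*t.as_matrix()[:,2],t,step=.03)
E
```

```text
N 3
[[0.03,-0.05,0.49,-0.02,-0.02,-0.03],[0.03,-0.05,0.49,-0.02,-0.02,-0.03],[0.03,-0.05,0.49,-0.02,-0.02,-0.03]]
```

Call:
servo_tool --motion '[[[0.03,-0.05,0.49,-0.02,-0.02,-0.03],[0.03,-0.05,0.49,-0.02,-0.02,-0.03],[0.03,-0.05,0.49,-0.02,-0.02,-0.03],[0,0,0,0,0,0],[0,0,0,0,0,0]]]' --jaw 120 --force 20

```text
clock: 4.0
position: [0.5685, -0.3423, 0.2968]
ee_rot: [0.966, -0.008, 0.009, -0.257]
ft_force: [-0.5, -0.3, 1.3]
grip_width: 0.53
```

```bash
python3 - <<'E'
from h import *
from workcell import status,cams
o=status.get_obs(); print(o["position"],o["clock"],o["ft_force"],o["grip_width"])
t=target(-.028)
g=np.array([.5695,-.246,.111]); plan(o,g-.155*t.as_matrix()[:,2],t,step=.03)
W=cams.camera("wrist")
cv2.imwrite("pics/w3.png",W["color"][:,:,::-1])
Rm=R.from_quat(o["ee_rot"]).as_matrix()
for d in (.155,): print(proj(W,o["position"]+Rm[:,2]*d), proj(W,o["position"]+Rm[:,2]*.205))
# knob prediction
print(proj(W,[[.5695,-.246,.111],[.57,-.21,.111],[.5685,-.27,.111]]))
E
```

```text
[ 0.56852655 -0.34231996  0.29675132] 4.0 [-0.53172822 -0.33192658  1.34471424] 0.5299919836828171
N 2
[[-0.02,0.09,0.54,0.02,-0.04,0.07],[-0.02,0.09,0.54,0.02,-0.04,0.07]]
[[317.04622593 333.60047724]] [[317.36936189 281.35340242]]
[[311.33186325 292.82569434]
 [311.16520652 229.349245  ]
 [310.22087599 337.70003801]]
```

View pics/w3.png

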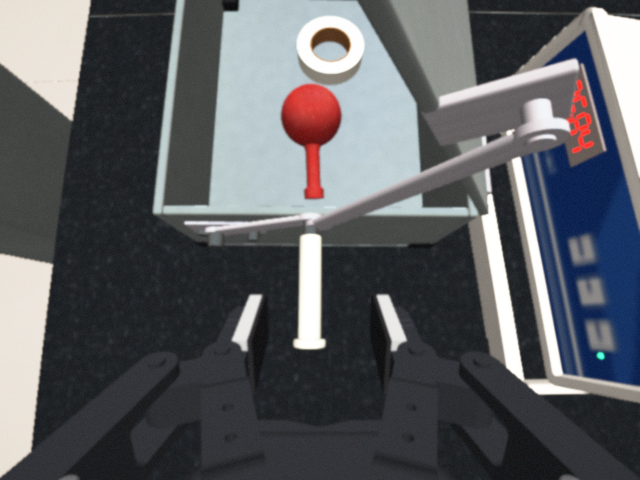

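The wrist picture has the knob at column ~310, rows 236–343. The prediction was column 311 with the same scale, so the position holds to about 2 mm, and I'm descending.

Call:
servo_tool --motion '[[[-0.03,0.09,0.54,0.02,-0.04,0.07],[-0.03,0.09,0.46,0.02,-0.04,0.07],[0,0,0,0,0,0],[0,0,0,0,0,0]]]'

```text
clock: 4.45
position: [0.5666, -0.328, 0.2549]
ee_rot: [0.966, -0.013, 0.008, -0.257]
ft_force: [-0.5, -0.5, 0.7]
grip_width: 0.528
```

```bash
cat > look.py <<'E'
import sys
from h import *
from workcell import status,cams
o=status.get_obs(); print(np.round(o["position"],4),o["clock"],np.round(o["ft_force"],2),o["grip_width"])
W=cams.camera("wrist"); n=sys.argv[1]
cv2.imwrite(f"pics/w{n}.png",W["color"][:,:,::-1])
if len(sys.argv)>2: cv2.imwrite(f"pics/s{n}.png",cams.camera("scene")["color"][:,:,::-1])
Rm=R.from_quat(o["ee_rot"]).as_matrix()
print("grasp pt",np.round(o["position"]+Rm[:,2]*.155,4),proj(W,o["position"]+Rm[:,2]*.155))
E
python3 look.py 4 s; python3 - <<'E'
from h import *
from workcell import status
o=status.get_obs()
t=target(-.028)
g=np.array([.569,-.247,.111]); plan(o,g-.155*t.as_matrix()[:,2],t,step=.03)
E
```

```text
[ 0.5666 -0.328   0.2549] 4.45 [-0.51 -0.49  0.66] 0.5283486761906476
grasp pt [ 0.57   -0.2511  0.1203] [[317.04084987 333.48924917]]
N 1
[[-0.0,0.03,0.2,0.05,-0.09,0.04]]
```

View pics/w4.png

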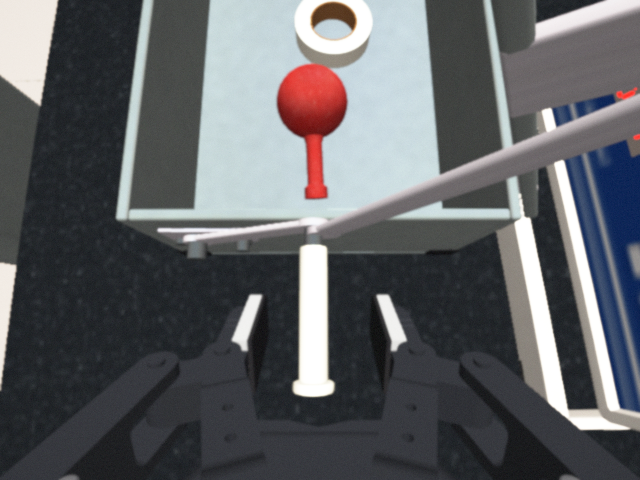

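Call:
servo_tool --motion '[[[-0.02,0.02,0.1,0.03,-0.05,0.02],[-0.01,0.01,0.1,0.02,-0.04,0.02],[0,0,0,0,0,0],[0,0,0,0,0,0]]]' --jaw 185

```text
clock: 4.95
position: [0.5652, -0.3256, 0.2471]
ee_rot: [0.966, -0.014, 0.005, -0.258]
ft_force: [-0.5, -0.1, 0.6]
grip_width: 0.274
```

```bash
python3 look.py 5
```

```text
[ 0.5652 -0.3256  0.2471] 4.95 [-0.48 -0.05  0.6 ] 0.2741801277054862
grasp pt [ 0.5678 -0.2483  0.1128] [[317.01786211 333.58539696]]
```

View pics/w5.png

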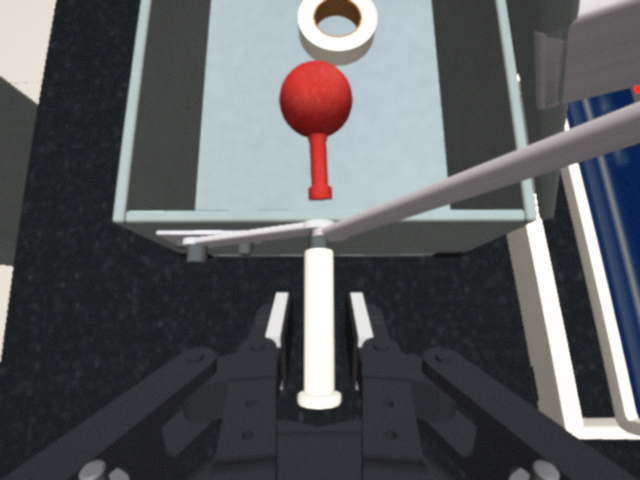

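Call:
servo_tool --motion '[[[0,0,0,0,0,0],[0,0,0,0,0,0],[0,0,0,0,0,0]]]' --jaw 212

```text
clock: 5.3
position: [0.5653, -0.3256, 0.2472]
ee_rot: [0.966, -0.014, 0.005, -0.258]
ft_force: [-0.6, 0.1, -0.3]
grip_width: 0.167
```

Call:
servo_tool --motion '[[[0,0,0,0,0,0],[0,0,0,0,0,0],[0,0,0,0,0,0]]]' --jaw 230

```text
clock: 5.6
position: [0.5653, -0.3256, 0.2473]
ee_rot: [0.966, -0.014, 0.005, -0.258]
ft_force: [1.0, -0.8, -0.2]
grip_width: 0.133
```

Call:
servo_tool --motion '[[[0,0,0,0,0,0],[0,0,0,0,0,0],[0,0,0,0,0,0]]]' --jaw 255

```text
clock: 5.9
position: [0.5653, -0.3256, 0.2472]
ee_rot: [0.966, -0.014, 0.005, -0.258]
ft_force: [0.1, -0.0, -0.3]
grip_width: 0.129
```

```bash
python3 look.py 6
```

```text
[ 0.5653 -0.3256  0.2472] 5.9 [ 0.13 -0.02 -0.29] 0.12878735211281866
grasp pt [ 0.5679 -0.2484  0.1129] [[317.03966723 333.58321732]]
```

View pics/w6.png

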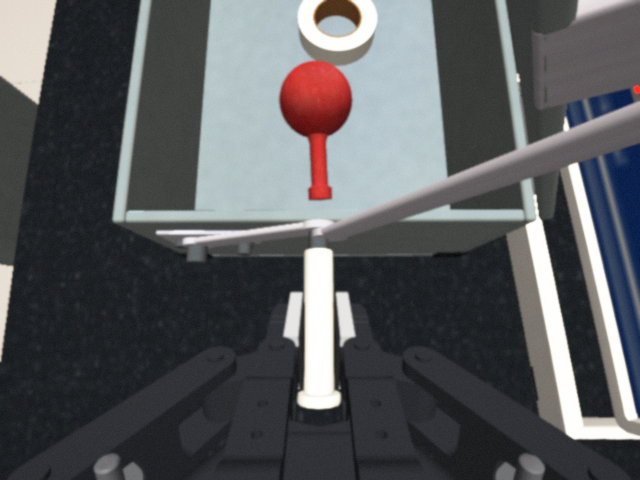

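```bash
cat > st.py <<'E'
import sys,json,os
from h import *
from workcell import status
o=status.get_obs(); psi=-.028
Rm=R.from_quat(o["ee_rot"]).as_matrix(); g=o["position"]+Rm[:,2]*.155
G0=np.array([.5679,-.2484,.1129]); cx=np.array([np.cos(psi),np.sin(psi),0]);cy=np.array([-cx[1],cx[0],0])
d=g-G0; x=d@cx*1e3; y=d@cy*1e3; z=d[2]*1e3; F=np.array(o["ft_force"]); fx,fy,fz=F@cx,F@cy,F[2]
L=json.load(open("log.json")) if os.path.exists("log.json") else []
L.append([x,z,fx,fz,o["clock"]]); json.dump(L,open("log.json","w"))
A=np.array(L)
def res(c):
    p=A[:,:2]+A[:,2:4]/8*0.7 -c[:2]   # unloaded pos: bend = -F/8
    return np.r_[(np.hypot(p[:,0],p[:,1])-70)/.3,(np.arctan2(-c[1],c[0])-2.63-np.pi*0)/.08 if 0 else (np.arctan2(-c[1],c[0])-2.63)/.06,(np.hypot(*c[:2])-70)/.3]
c=least_squares(res,[70*np.cos(2.63),-70*np.sin(2.63)]).x
p=np.array([x,z])-c; a=np.arctan2(p[1],-p[0]); r=np.hypot(*p)
er=p/r; et=np.array([-np.sin(a),-np.cos(a)])  # decreasing a
print(f"t {o['clock']:.2f} x {x:.2f} y {y:.2f} z {z:.2f} | F x {fx:.1f} y {fy:.1f} z {fz:.1f} rad {fx*er[0]+fz*er[1]:.1f} tan {fx*et[0]+fz*et[1]:.1f} | c {c.round(2)} a0 {np.arctan2(-c[1],c[0]):.3f} a {a:.3f} r {r:.2f} grip {o['grip_width']:.3f}")
n=int(sys.argv[1]);s=float(sys.argv[2]); rows=[]
P=np.array([x,z]); M=target(psi)
rv=(R.from_quat(o["ee_rot"]).inv()*M).as_rotvec(degrees=True)/5
print("rot err",rv.round(2))
for i in range(1,n+1):
    ai=a-i*s/70; Pn=c+70*np.array([-np.cos(ai),np.sin(ai)]); dd=Pn-P; P=Pn
    w=dd[0]*cx+np.array([0,0,dd[1]]); rows.append(np.r_[Rm.T@w/50,0,0,0])
print(str(np.round(rows,3).tolist()).replace(" ",""))
E
python3 st.py 4 2
```

```text
t 5.95 x -0.01 y 0.04 z 0.01 | F x -0.3 y -1.0 z 0.8 rad 0.1 tan 0.9 | c [-61.04 -34.27] a0 2.630 a 2.630 r 69.99 grip 0.132
rot err [ 0.02 -0.03  0.01]
[[-0.02,-0.017,-0.03,0.0,0.0,0.0],[-0.021,-0.017,-0.03,0.0,0.0,0.0],[-0.022,-0.017,-0.029,0.0,0.0,0.0],[-0.023,-0.016,-0.028,0.0,0.0,0.0]]
```

Call:
servo_tool --motion '[[[-0.02,-0.017,-0.03,0,0,0],[-0.021,-0.017,-0.03,0,0,0]]]'

```text
clock: 6.15
position: [0.5635, -0.3255, 0.2504]
ee_rot: [0.966, -0.014, 0.005, -0.258]
ft_force: [2.4, -0.3, -2.2]
grip_width: 0.126
```

```bash
python3 st.py 4 2
```

```text
t 6.15 x -1.84 y 0.08 z 3.13 | F x 2.4 y -0.2 z -2.2 rad 0.9 tan -3.1 | c [-61.24 -33.84] a0 2.637 a 2.585 r 69.97 grip 0.126
rot err [ 0.02 -0.03  0.01]
[[-0.021,-0.017,-0.029,0.0,0.0,0.0],[-0.022,-0.016,-0.029,0.0,0.0,0.0],[-0.023,-0.016,-0.028,0.0,0.0,0.0],[-0.024,-0.016,-0.028,0.0,0.0,0.0]]
```

Forces are tangential at about 3 N, as expected. I'll carry on.

Call:
servo_tool --motion '[[[-0.021,-0.017,-0.029,0,0,0],[-0.022,-0.016,-0.029,0,0,0],[-0.023,-0.016,-0.028,0,0,0],[-0.024,-0.016,-0.028,0,0,0]]]'

```text
clock: 6.55
position: [0.5588, -0.3253, 0.2575]
ee_rot: [0.966, -0.014, 0.005, -0.258]
ft_force: [0.6, -0.0, -2.5]
grip_width: 0.136
```

```bash
python3 st.py 4 2
```

```text
t 6.55 x -6.45 y 0.05 z 10.17 | F x 0.6 y 0.0 z -2.5 rad -1.1 tan -2.3 | c [-61.66 -33.08] a0 2.649 a 2.477 r 70.13 grip 0.136
rot err [ 0.03 -0.04  0.01]
[[-0.027,-0.015,-0.026,0.0,0.0,0.0],[-0.026,-0.015,-0.026,0.0,0.0,0.0],[-0.027,-0.015,-0.026,0.0,0.0,0.0],[-0.028,-0.014,-0.025,0.0,0.0,0.0]]
```

Call:
servo_tool --motion '[[[-0.027,-0.015,-0.026,0,0,0],[-0.026,-0.015,-0.026,0,0,0],[-0.027,-0.015,-0.026,0,0,0],[-0.028,-0.014,-0.025,0,0,0]]]'

```text
clock: 6.95
position: [0.5529, -0.3252, 0.2642]
ee_rot: [0.966, -0.014, 0.005, -0.258]
ft_force: [1.8, 0.0, -1.3]
grip_width: 0.13
```

```bash
python3 st.py 6 2
```

```text
t 6.95 x -12.34 y 0.03 z 16.94 | F x 1.8 y 0.1 z -1.3 rad 0.3 tan -2.2 | c [-62.04 -32.42] a0 2.660 a 2.360 r 70.05 grip 0.130
rot err [ 0.03 -0.04  0.01]
[[-0.029,-0.014,-0.024,0.0,0.0,0.0],[-0.029,-0.014,-0.024,0.0,0.0,0.0],[-0.03,-0.013,-0.023,0.0,0.0,0.0],[-0.031,-0.013,-0.022,0.0,0.0,0.0],[-0.032,-0.012,-0.021,0.0,0.0,0.0],[-0.032,-0.012,-0.021,0.0,0.0,0.0]]
```

Call:
servo_tool --motion '[[[-0.029,-0.014,-0.024,0,0,0],[-0.029,-0.014,-0.024,0,0,0],[-0.03,-0.013,-0.023,0,0,0],[-0.031,-0.013,-0.022,0,0,0],[-0.032,-0.012,-0.021,0,0,0],[-0.032,-0.012,-0.021,0,0,0]]]'

```text
clock: 7.55
position: [0.5428, -0.3249, 0.2729]
ee_rot: [0.966, -0.014, 0.006, -0.258]
ft_force: [1.9, 0.7, -1.2]
grip_width: 0.127
```

```bash
python3 st.py 6 2.5; python3 look.py 7 s >/dev/null
```

```text
t 7.55 x -22.40 y -0.00 z 25.65 | F x 1.8 y 0.8 z -1.2 rad 0.0 tan -2.2 | c [-62.31 -31.97] a0 2.668 a 2.176 r 70.09 grip 0.127
rot err [ 0.02 -0.04  0.01]
[[-0.043,-0.013,-0.023,0.0,0.0,0.0],[-0.042,-0.013,-0.023,0.0,0.0,0.0],[-0.043,-0.012,-0.022,0.0,0.0,0.0],[-0.044,-0.012,-0.02,0.0,0.0,0.0],[-0.045,-0.011,-0.019,0.0,0.0,0.0],[-0.046,-0.01,-0.017,0.0,0.0,0.0]]
```

View pics/s7.png

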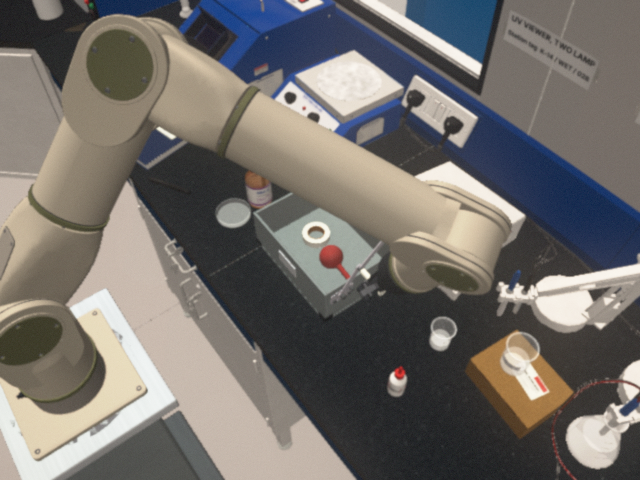

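View pics/w7.png

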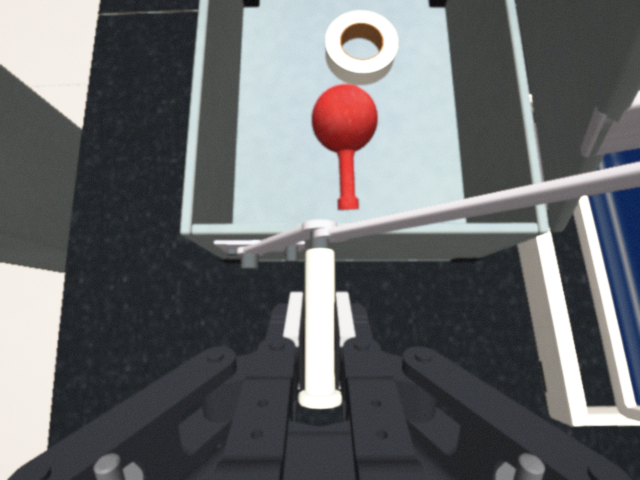

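Call:
servo_tool --motion '[[[-0.043,-0.013,-0.023,0,0,0],[-0.042,-0.013,-0.023,0,0,0],[-0.043,-0.012,-0.022,0,0,0],[-0.044,-0.012,-0.02,0,0,0],[-0.045,-0.011,-0.019,0,0,0],[-0.046,-0.01,-0.017,0,0,0]]]'

```text
clock: 8.25
position: [0.5285, -0.3246, 0.2806]
ee_rot: [0.966, -0.014, 0.005, -0.258]
ft_force: [0.3, 0.2, -1.4]
grip_width: 0.136
```

```bash
python3 st.py 6 2.5
```

```text
t 8.25 x -36.73 y -0.01 z 33.29 | F x 0.3 y 0.2 z -1.4 rad -1.3 tan -0.8 | c [-62.3  -31.98] a0 2.667 a 1.944 r 70.10 grip 0.136
rot err [ 0.02 -0.04  0.01]
[[-0.048,-0.008,-0.014,0.0,0.0,0.0],[-0.047,-0.008,-0.014,0.0,0.0,0.0],[-0.048,-0.007,-0.012,0.0,0.0,0.0],[-0.048,-0.006,-0.011,0.0,0.0,0.0],[-0.049,-0.005,-0.009,0.0,0.0,0.0],[-0.049,-0.004,-0.008,0.0,0.0,0.0]]
```

Call:
servo_tool --motion '[[[-0.048,-0.008,-0.014,0,0,0],[-0.047,-0.008,-0.014,0,0,0],[-0.048,-0.007,-0.012,0,0,0],[-0.048,-0.006,-0.011,0,0,0],[-0.049,-0.005,-0.009,0,0,0],[-0.049,-0.004,-0.008,0,0,0]]]'

```text
clock: 8.85
position: [0.5124, -0.3242, 0.2848]
ee_rot: [0.966, -0.014, 0.005, -0.258]
ft_force: [0.1, -0.2, -0.9]
grip_width: 0.128
```

```bash
python3 st.py 6 2.5
```

```text
t 8.85 x -52.81 y -0.06 z 37.48 | F x 0.1 y -0.2 z -0.9 rad -0.9 tan -0.3 | c [-62.31 -31.97] a0 2.668 a 1.707 r 70.09 grip 0.128
rot err [ 0.02 -0.04  0.01]
[[-0.05,-0.002,-0.004,0.0,0.0,0.0],[-0.05,-0.002,-0.004,0.0,0.0,0.0],[-0.05,-0.001,-0.002,0.0,0.0,0.0],[-0.05,-0.0,-0.001,0.0,0.0,0.0],[-0.05,0.001,0.001,0.0,0.0,0.0],[-0.05,0.001,0.002,0.0,0.0,0.0]]
```

Call:
servo_tool --motion '[[[-0.05,-0.002,-0.004,0,0,0],[-0.05,-0.002,-0.004,0,0,0],[-0.05,-0.001,-0.002,0,0,0],[-0.05,0,-0.001,0,0,0],[-0.05,0.001,0.001,0,0,0],[-0.05,0.001,0.002,0,0,0]]]'

```text
clock: 9.45
position: [0.4959, -0.3238, 0.2851]
ee_rot: [0.966, -0.014, 0.005, -0.258]
ft_force: [-0.0, -1.0, -1.1]
grip_width: 0.131
```

```bash
python3 st.py 6 2.5; python3 look.py 8 s >/dev/null
```

```text
t 9.45 x -69.44 y -0.10 z 37.80 | F x 0.0 y -1.0 z -1.1 rad -1.1 tan 0.1 | c [-62.32 -31.95] a0 2.668 a 1.469 r 70.11 grip 0.131
rot err [ 0.02 -0.03  0.  ]
[[-0.049,0.004,0.007,0.0,0.0,0.0],[-0.049,0.004,0.007,0.0,0.0,0.0],[-0.049,0.005,0.008,0.0,0.0,0.0],[-0.049,0.006,0.01,0.0,0.0,0.0],[-0.048,0.006,0.011,0.0,0.0,0.0],[-0.048,0.007,0.013,0.0,0.0,0.0]]
```

View pics/w8.png

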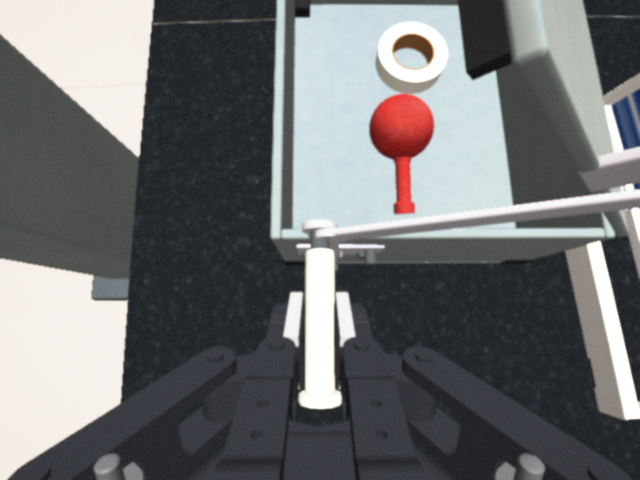

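View pics/s8.png

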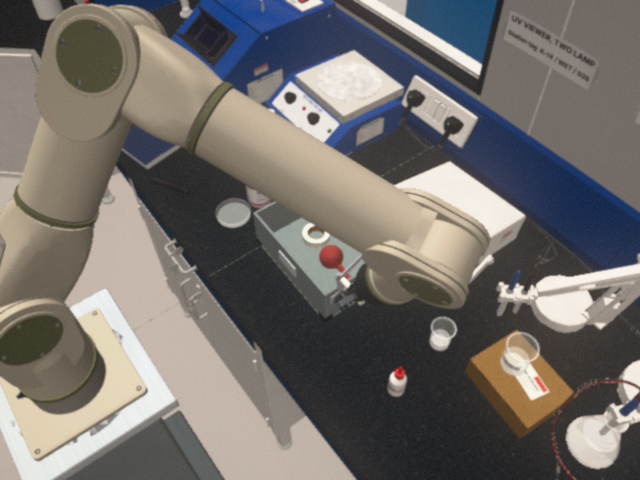

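Call:
servo_tool --motion '[[[-0.049,0.004,0.007,0,0,0],[-0.049,0.004,0.007,0,0,0],[-0.049,0.005,0.008,0,0,0],[-0.049,0.006,0.01,0,0,0],[-0.048,0.006,0.011,0,0,0],[-0.048,0.007,0.013,0,0,0]]]'

```text
clock: 10.15
position: [0.4801, -0.3234, 0.2815]
ee_rot: [0.966, -0.014, 0.005, -0.258]
ft_force: [-0.0, -0.4, -2.1]
grip_width: 0.131
```

```bash
python3 st.py 6 2.5
```

```text
t 10.15 x -85.27 y -0.18 z 34.27 | F x 0.0 y -0.4 z -2.1 rad -2.0 tan 0.7 | c [-62.3  -31.98] a0 2.667 a 1.237 r 70.12 grip 0.131
rot err [ 0.02 -0.03 -0.  ]
[[-0.046,0.01,0.017,0.0,0.0,0.0],[-0.046,0.009,0.016,0.0,0.0,0.0],[-0.046,0.01,0.018,0.0,0.0,0.0],[-0.045,0.011,0.019,0.0,0.0,0.0],[-0.044,0.012,0.02,0.0,0.0,0.0],[-0.043,0.013,0.022,0.0,0.0,0.0]]
```

Call:
servo_tool --motion '[[[-0.046,0.011,0.018,0,0,0],[-0.046,0.009,0.017,0,0,0],[-0.046,0.01,0.018,0,0,0],[-0.045,0.011,0.019,0,0,0],[-0.044,0.012,0.02,0,0,0],[-0.043,0.013,0.022,0,0,0]]]'

```text
clock: 10.75
position: [0.4653, -0.323, 0.2743]
ee_rot: [0.966, -0.014, 0.005, -0.258]
ft_force: [-0.2, -1.5, -0.9]
grip_width: 0.131
```

```bash
python3 st.py 6 2.5
```

```text
t 10.75 x -100.15 y -0.21 z 27.04 | F x -0.2 y -1.5 z -0.9 rad -0.6 tan 0.6 | c [-62.31 -31.97] a0 2.668 a 1.001 r 70.10 grip 0.131
rot err [ 0.02 -0.03 -0.  ]
[[-0.041,0.015,0.025,0.0,0.0,0.0],[-0.041,0.015,0.025,0.0,0.0,0.0],[-0.04,0.015,0.026,0.0,0.0,0.0],[-0.038,0.016,0.028,0.0,0.0,0.0],[-0.037,0.017,0.029,0.0,0.0,0.0],[-0.036,0.017,0.03,0.0,0.0,0.0]]
```

Call:
servo_tool --motion '[[[-0.041,0.015,0.025,0,0,0],[-0.041,0.015,0.025,0,0,0],[-0.04,0.015,0.026,0,0,0],[-0.038,0.016,0.028,0,0,0],[-0.037,0.017,0.029,0,0,0],[-0.036,0.017,0.03,0,0,0]]]'

```text
clock: 11.35
position: [0.4525, -0.3227, 0.2639]
ee_rot: [0.966, -0.014, 0.005, -0.258]
ft_force: [-0.7, -0.4, -1.7]
grip_width: 0.133
```

```bash
python3 st.py 6 2; python3 look.py 9 s >/dev/null
```

```text
t 11.35 x -112.86 y -0.26 z 16.65 | F x -0.7 y -0.5 z -1.7 rad -0.7 tan 1.7 | c [-62.33 -31.96] a0 2.668 a 0.766 r 70.12 grip 0.133
rot err [ 0.02 -0.03 -0.  ]
[[-0.026,0.015,0.027,0.0,0.0,0.0],[-0.027,0.015,0.026,0.0,0.0,0.0],[-0.026,0.015,0.027,0.0,0.0,0.0],[-0.025,0.016,0.027,0.0,0.0,0.0],[-0.024,0.016,0.028,0.0,0.0,0.0],[-0.023,0.016,0.028,0.0,0.0,0.0]]
```

View pics/w9.png

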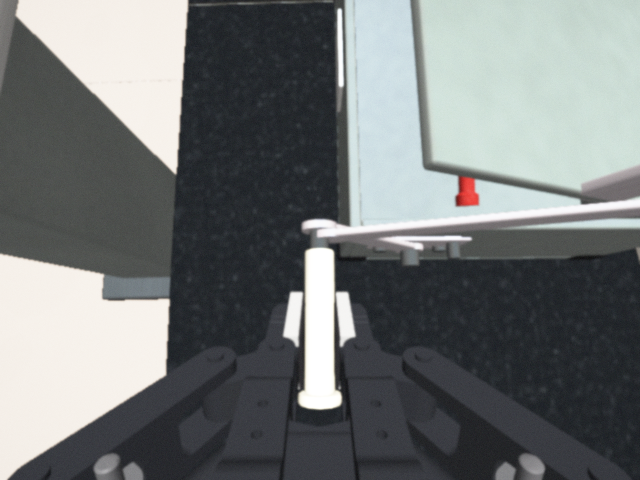

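View pics/s9.png

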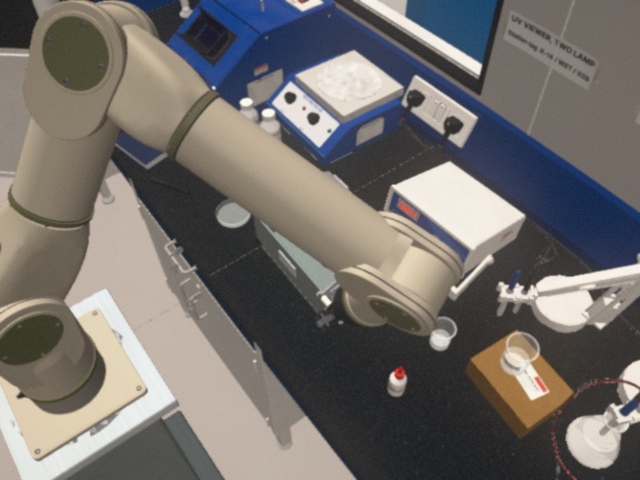

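Call:
servo_tool --motion '[[[-0.028,0.015,0.026,0,0,0],[-0.027,0.015,0.026,0,0,0],[-0.026,0.015,0.027,0,0,0],[-0.025,0.016,0.027,0,0,0],[-0.024,0.016,0.028,0,0,0],[-0.023,0.016,0.028,0,0,0]]]'

```text
clock: 12.05
position: [0.4445, -0.3225, 0.2539]
ee_rot: [0.966, -0.014, 0.005, -0.258]
ft_force: [0.5, -1.0, -2.4]
grip_width: 0.128
```

```bash
python3 st.py 6 2
```

```text
t 12.05 x -120.93 y -0.29 z 6.60 | F x 0.6 y -1.0 z -2.4 rad -1.8 tan 1.7 | c [-62.33 -31.96] a0 2.668 a 0.582 r 70.15 grip 0.128
rot err [ 0.02 -0.03 -0.  ]
[[-0.019,0.018,0.031,0.0,0.0,0.0],[-0.021,0.017,0.03,0.0,0.0,0.0],[-0.02,0.017,0.03,0.0,0.0,0.0],[-0.019,0.018,0.031,0.0,0.0,0.0],[-0.018,0.018,0.031,0.0,0.0,0.0],[-0.017,0.018,0.032,0.0,0.0,0.0]]
```

Call:
servo_tool --motion '[[[-0.02,0.018,0.031,0,0,0],[-0.021,0.017,0.03,0,0,0],[-0.02,0.017,0.03,0,0,0],[-0.019,0.018,0.031,0,0,0],[-0.018,0.018,0.031,0,0,0],[-0.017,0.018,0.032,0,0,0]]]'

```text
clock: 12.65
position: [0.4382, -0.3223, 0.2423]
ee_rot: [0.966, -0.014, 0.005, -0.258]
ft_force: [0.3, -1.2, -1.6]
grip_width: 0.13
```

```bash
python3 st.py 4 1.5;python3 look.py 10 s >/dev/null
```

```text
t 12.65 x -127.13 y -0.31 z -4.99 | F x 0.4 y -1.2 z -1.6 rad -1.0 tan 1.3 | c [-62.34 -31.95] a0 2.668 a 0.394 r 70.17 grip 0.130
rot err [ 0.03 -0.03 -0.  ]
[[-0.008,0.015,0.025,0.0,0.0,0.0],[-0.011,0.014,0.024,0.0,0.0,0.0],[-0.01,0.014,0.024,0.0,0.0,0.0],[-0.009,0.014,0.025,0.0,0.0,0.0]]
```

View pics/w10.png

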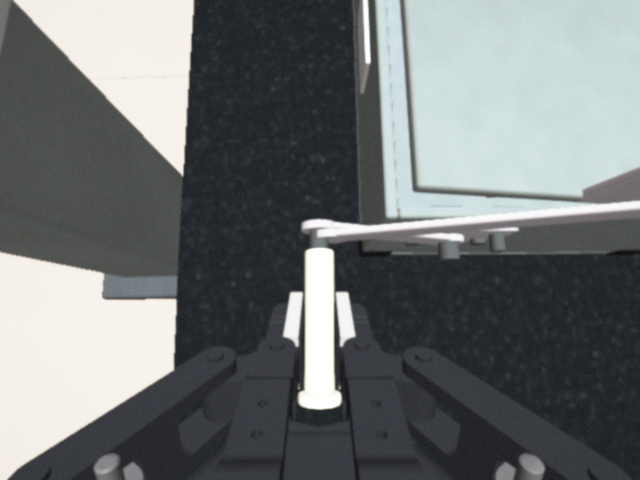

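View pics/s10.png

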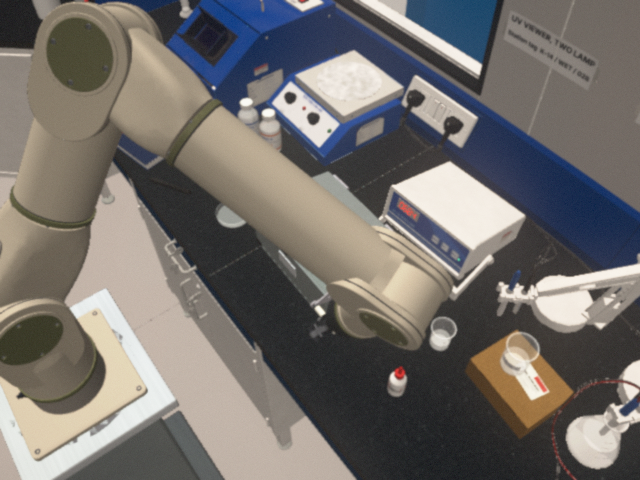

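Call:
servo_tool --motion '[[[-0.011,0.015,0.025,0,0,0],[-0.011,0.014,0.024,0,0,0],[-0.01,0.014,0.024,0,0,0],[-0.009,0.014,0.025,0,0,0]]]'

```text
clock: 13.15
position: [0.4361, -0.3223, 0.2363]
ee_rot: [0.966, -0.014, 0.005, -0.258]
ft_force: [-0.6, -1.3, -1.3]
grip_width: 0.129
```

```bash
python3 st.py 4 1.5
```

```text
t 13.15 x -129.24 y -0.34 z -10.96 | F x -0.6 y -1.3 z -1.3 rad 0.2 tan 1.4 | c [-62.36 -31.94] a0 2.668 a 0.304 r 70.10 grip 0.129
rot err [ 0.03 -0.03 -0.  ]
[[-0.007,0.015,0.025,0.0,0.0,0.0],[-0.008,0.014,0.025,0.0,0.0,0.0],[-0.008,0.014,0.025,0.0,0.0,0.0],[-0.007,0.015,0.025,0.0,0.0,0.0]]
```

Call:
servo_tool --motion '[[[-0.008,0.015,0.025,0,0,0],[-0.008,0.014,0.025,0,0,0],[-0.008,0.014,0.025,0,0,0],[-0.007,0.015,0.025,0,0,0]]]'

```text
clock: 13.55
position: [0.4345, -0.3223, 0.2301]
ee_rot: [0.966, -0.014, 0.005, -0.258]
ft_force: [0.6, -0.1, -1.4]
grip_width: 0.132
```

```bash
python3 st.py 4 1.5; python3 look.py 11 >/dev/null
```

```text
t 13.55 x -130.91 y -0.34 z -17.22 | F x 0.6 y -0.1 z -1.4 rad -0.9 tan 1.2 | c [-62.37 -31.94] a0 2.668 a 0.212 r 70.11 grip 0.132
rot err [ 0.02 -0.03  0.  ]
[[-0.004,0.015,0.026,0.0,0.0,0.0],[-0.005,0.015,0.026,0.0,0.0,0.0],[-0.005,0.015,0.026,0.0,0.0,0.0],[-0.004,0.015,0.026,0.0,0.0,0.0]]
```

View pics/w11.png

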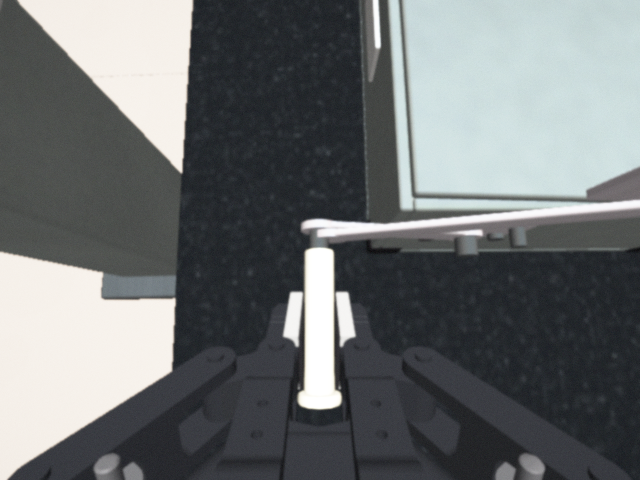

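Call:
servo_tool --motion '[[[-0.005,0.015,0.026,0,0,0],[-0.005,0.015,0.026,0,0,0],[-0.005,0.015,0.026,0,0,0],[-0.004,0.015,0.026,0,0,0]]]'

```text
clock: 14.0
position: [0.4334, -0.3222, 0.2235]
ee_rot: [0.966, -0.014, 0.005, -0.258]
ft_force: [0.1, -0.6, -1.7]
grip_width: 0.133
```

```bash
python3 st.py 3 1.2
```

```text
t 14.00 x -132.02 y -0.36 z -23.82 | F x 0.1 y -0.6 z -1.7 rad -0.3 tan 1.6 | c [-62.38 -31.94] a0 2.668 a 0.116 r 70.11 grip 0.133
rot err [ 0.02 -0.03 -0.  ]
[[-0.0,0.012,0.021,0.0,0.0,0.0],[-0.002,0.012,0.021,0.0,0.0,0.0],[-0.002,0.012,0.021,0.0,0.0,0.0]]
```

Call:
servo_tool --motion '[[[-0.002,0.012,0.021,0,0,0],[-0.002,0.012,0.021,0,0,0],[-0.001,0.012,0.021,0,0,0]]]'

```text
clock: 14.3
position: [0.433, -0.3222, 0.2195]
ee_rot: [0.966, -0.014, 0.005, -0.258]
ft_force: [-1.4, -0.6, -1.6]
grip_width: 0.129
```

```bash
python3 st.py 3 1.2;  python3 look.py 12 >/dev/null
```

```text
t 14.30 x -132.36 y -0.36 z -27.77 | F x -1.4 y -0.7 z -1.6 rad 1.3 tan 1.7 | c [-62.4  -31.94] a0 2.669 a 0.059 r 70.08 grip 0.129
rot err [ 0.02 -0.03 -0.  ]
[[0.0,0.012,0.021,0.0,0.0,0.0],[-0.001,0.012,0.021,0.0,0.0,0.0],[-0.0,0.012,0.021,0.0,0.0,0.0]]
```

View pics/w12.png

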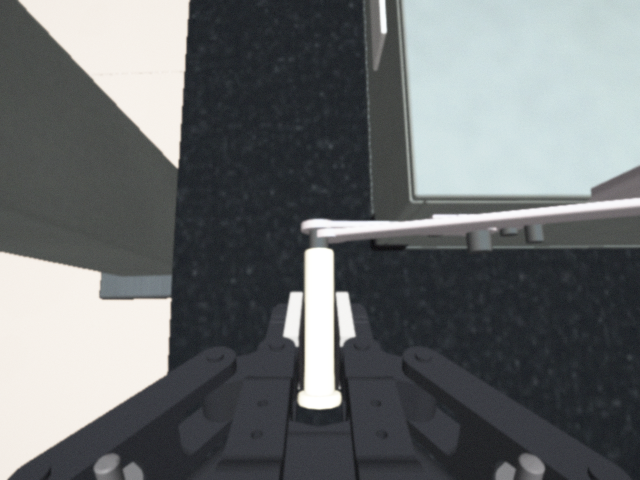

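Call:
servo_tool --motion '[[[0,0.012,0.021,0,0,0],[-0.001,0.012,0.021,0,0,0],[0,0.012,0.021,0,0,0]]]'

```text
clock: 14.65
position: [0.4335, -0.3223, 0.2161]
ee_rot: [0.966, -0.014, 0.006, -0.258]
ft_force: [0.9, -0.4, 2.8]
grip_width: 0.128
```

```bash
python3 st.py 3 1
```

```text
t 14.65 x -131.63 y -0.33 z -31.19 | F x 1.0 y -0.4 z 2.8 rad -0.9 tan -2.8 | c [-62.32 -31.94] a0 2.668 a 0.011 r 69.31 grip 0.128
rot err [ 0.02 -0.04  0.01]
[[-0.014,0.01,0.017,0.0,0.0,0.0],[0.0,0.01,0.017,0.0,0.0,0.0],[0.0,0.01,0.017,0.0,0.0,0.0]]
```

Call:
servo_tool --motion '[[[0,0,0,0,0,0],[0,0,0,0,0,0]]]'

```text
clock: 14.85
position: [0.4336, -0.3223, 0.2162]
ee_rot: [0.966, -0.014, 0.006, -0.258]
ft_force: [-0.1, -1.1, 1.5]
grip_width: 0.132
```

```bash
python3 st.py 3 1;python3 look.py 13 s >/dev/null;  python3 -c "
from workcell import cams
import cv2
cv2.imwrite('pics/t13.png',cv2.resize(cams.camera('top')['color'][170:320,230:430,::-1],(800,600)))"
```

```text
t 14.85 x -131.59 y -0.37 z -31.03 | F x -0.0 y -1.1 z 1.5 rad 0.0 tan -1.5 | c [-62.26 -31.94] a0 2.668 a 0.013 r 69.33 grip 0.132
rot err [ 0.02 -0.05  0.01]
[[-0.014,0.01,0.017,0.0,0.0,0.0],[0.0,0.01,0.017,0.0,0.0,0.0],[0.0,0.01,0.017,0.0,0.0,0.0]]
```

View pics/w13.png

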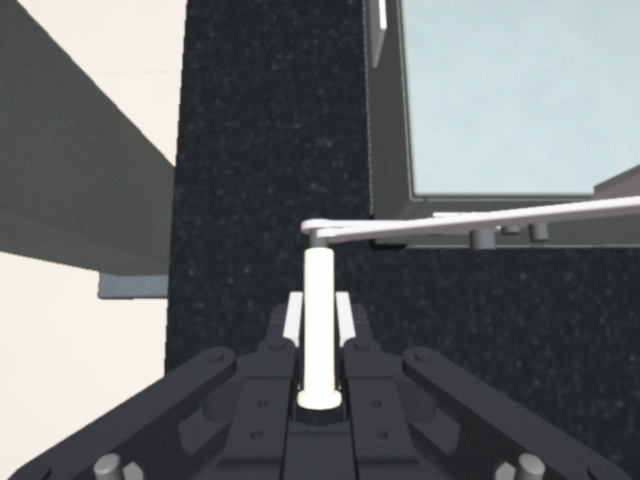

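View pics/t13.png

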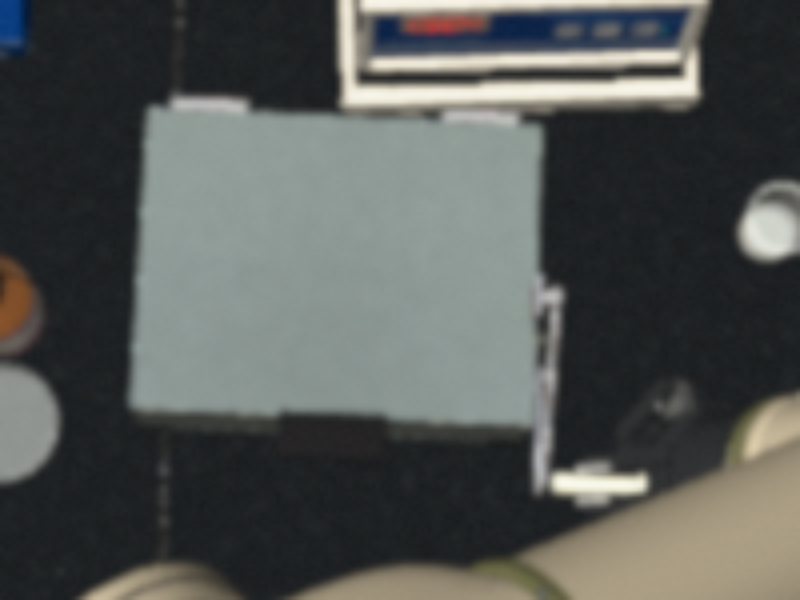

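Call:
servo_tool --motion '[[[0,0.008,0.014,0,0,0],[0,0.005,0.009,0,0,0]]]'

```text
clock: 15.2
position: [0.4338, -0.3223, 0.2152]
ee_rot: [0.966, -0.014, 0.006, -0.258]
ft_force: [1.0, -0.4, 2.9]
grip_width: 0.132
```

```bash
python3 st.py 1 1
```

```text
t 15.20 x -131.27 y -0.35 z -32.08 | F x 1.0 y -0.3 z 2.9 rad -1.0 tan -2.9 | c [-62.18 -31.95] a0 2.667 a -0.002 r 69.09 grip 0.132
rot err [ 0.02 -0.05  0.02]
[[-0.018,0.01,0.017,0.0,0.0,0.0]]
```

Call:
servo_tool --motion '[[[0,0,0,0,0,0],[0,0,0,0,0,0],[0,0,0,0,0,0]]]' --jaw 180

```text
clock: 15.5
position: [0.4335, -0.3221, 0.2146]
ee_rot: [0.966, -0.014, 0.006, -0.258]
ft_force: [1.3, 1.5, -0.2]
grip_width: 0.293
```

```bash
python3 look.py 14
```

```text
[ 0.4335 -0.3221  0.2146] 15.5 [ 1.29  1.47 -0.25] 0.29306355144773527
grasp pt [ 0.4362 -0.2448  0.0803] [[317.0002703  333.57515269]]
```

View pics/w14.png

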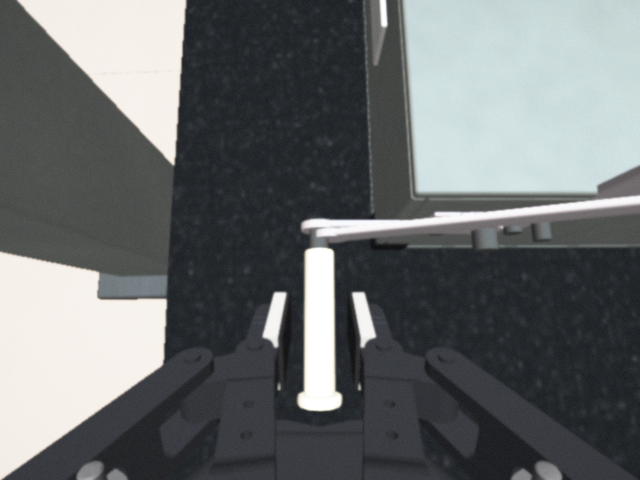

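Call:
servo_tool --motion '[[[0,0,0,0,0,0],[0,0,0,0,0,0],[0,0,-0.3,0,0,0],[0,0,-0.5,0,0,0],[0,0,-0.6,0,0,0],[0,0,-0.6,0,0,0],[0,0,-0.6,0,0,0],[0,0,0,0,0,0],[0,0,0,0,0,0]]]' --jaw 120

```text
clock: 16.45
position: [0.4296, -0.3918, 0.3366]
ee_rot: [0.966, -0.015, 0.005, -0.257]
ft_force: [0.4, -0.0, -0.2]
grip_width: 0.531
```

```bash
python3 look.py 15 s;  python3 -c "
from workcell import cams
import cv2
cv2.imwrite('pics/t15.png',cv2.resize(cams.camera('top')['color'][170:320,230:450,::-1],(800,545)))"
```

```text
[ 0.4296 -0.3918  0.3366] 16.45 [ 0.43 -0.04 -0.23] 0.5306307753510768
grasp pt [ 0.4323 -0.3149  0.202 ] [[317.07761047 333.53204375]]
```

View pics/w15.png

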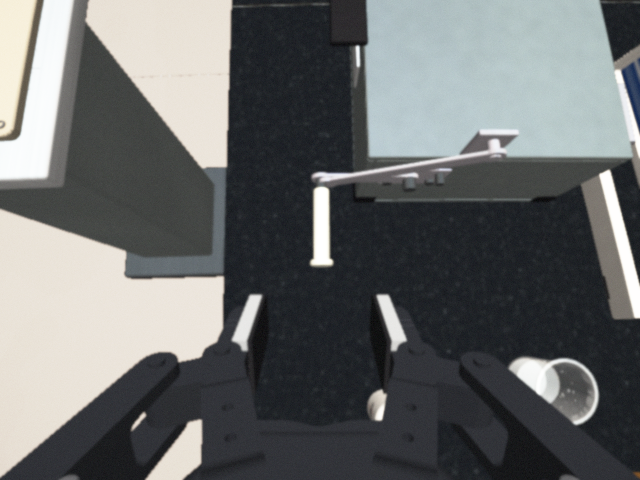

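View pics/t15.png

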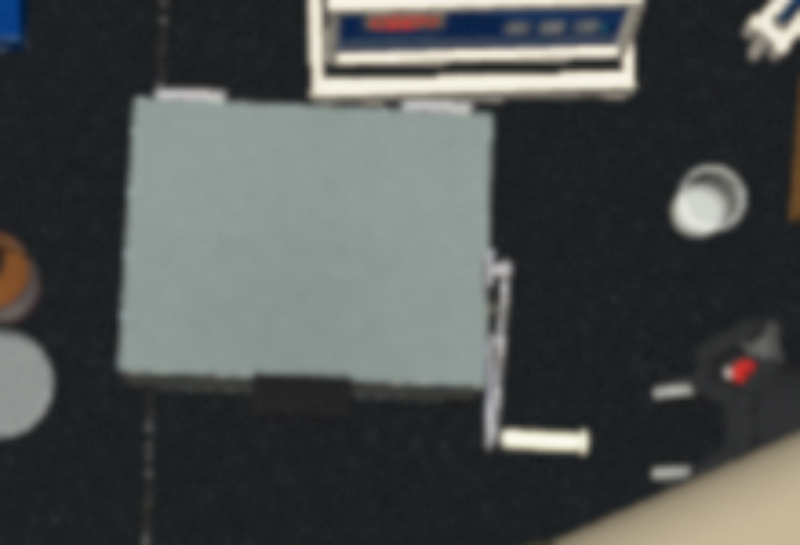

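View pics/s15.png

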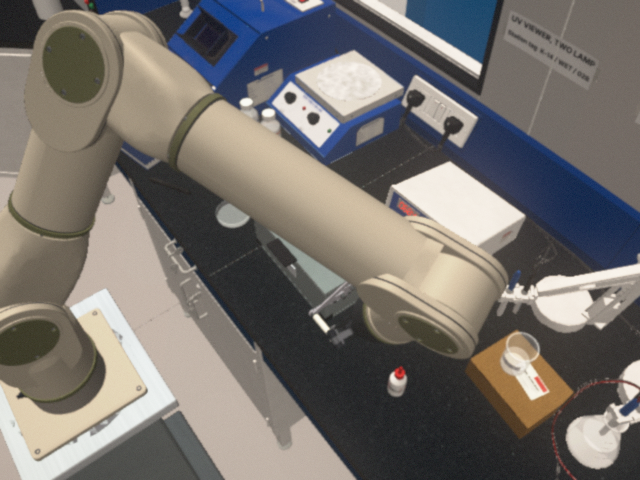

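```bash
python3 -c "
import cv2
a=cv2.imread('pics/w15.png')[130:220,310:640]; cv2.imwrite('pics/w15z.png',cv2.resize(a,(800,218),interpolation=cv2.INTER_CUBIC))
a=cv2.imread('pics/w15.png')[110:220,320:470]; cv2.imwrite('pics/w15y.png',cv2.resize(a,(800,586),interpolation=cv2.INTER_CUBIC))"
```

```text
(no output)
```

View pics/w15z.png

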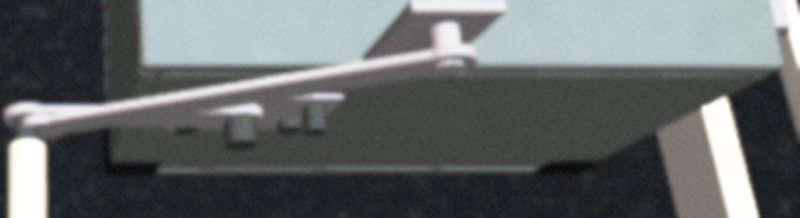

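View pics/w15y.png

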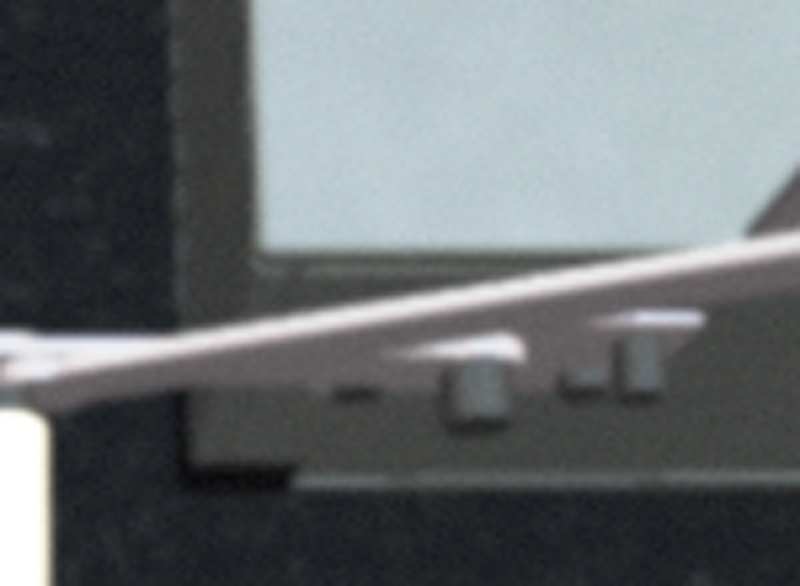

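The zoomed wrist view shows the lid's edge flush and parallel to the rim from front to hinge, with no wedge gap. The stay is at rest, the gripper is clear, and the wrist force is about 0. Handing in.

```bash
python3 -c "
from workcell import order,status
print(status.get_obs()['clock']); print(order.hand_in())"
```

```text
16.6
the job is handed in; nothing more can be done
None
```

The lid is shut and let go, and I handed the job in at 16.6 s of the 58 s allowed. No verdict came back.

**What I did:** I gripped the knob at 20 N with the tool tilted 30° outward. I lifted the knee past centre and led it over the top and down to the front on its 70 mm arc. The path was refitted from the measured positions and forces as it went. When the force reversed at the rim, I gave a gentle nudge, opened the jaws and backed off.

**Last checks:**
- **Lid:** it sits flush on the rim in the wrist and top pictures. The knob ended 32 mm below its locked height, against 31 mm expected. I judged the lid shut by the force reversal and the pictures; I did not measure its angle.
- **Stay load:** at the readings between moves, the wrist force stayed at about 3 N or less. That means roughly 0.4 mm of foot bend if the foot took all of it, against the 1.5 mm limit. The moments inside each move were not read.
- **Lid speed:** I stepped the knob at no more than 25 mm/s, so I expect the lid stayed well under 2 rad/s. I did not measure its speed.
- **Bystanders:** all four showed no visible shift in the pictures.

**What disagreed:**
- The camera estimates of the knob differed by a few millimetres, with the top camera 2–3 pixels off. I centred the grasp on the wrist picture instead.
- At the final seating, the measured radius fell by about 1 mm with only about 1 N sideways. I put this down to foot bend or play in the grip, and did not push further.

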